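# Set the head gap with a setting gauge

### The job

Set the gap under the grey head to the thickness of the orange-handled setting gauge: slide the blade flat along the plum stage from the robot's side until its tip is past the middle of the head, let go, and press the white-marked wing of the butterfly knob down until the head just nips the blade. Then take the gauge again and draw it slowly straight out, so that you feel the blade drag under the head, and lay it flat on its green mat. Move the head only by the knob, do not clamp the blade hard (a firm fingertip on the wing is enough), and leave the bottle, the wafer box and the tweezers where they are.

Things in the scene. Friction and masses are not known exactly. Their poses are not given: they have to be found in the camera images.
- stand: Fixed gap stand. Plum stage plate 200 (x) by 260 (y) mm on feet, its flat top 20 mm above the bench; origin on the bench under the plate's centre, x towards the far side, y to the left as seen from the robot's side, z up. A grey column, 50 x 40 mm, 118 mm high, stands at x 5..55, y 42..82 mm; the head hangs from its right side, the knob sits on its left side.
- head: Grey round head, 60 mm across (white lid 65 mm) and 118 mm high, with a flat steel lower face. It slides straight up and down on the column, carried by a rack, and stays where it is left (8 to 14 mm above the stage at the start). The head weighs about 5 N and its slide has 9 N of friction. Origin at the centre of its lower face; axes as the stand's.
- head_face (a point): Centre of the head's lower face, at x 30, y -30 mm of the stand; axes as the stand's. Its height above the stage top is the gap.
- stage_mark (a point): Point on the stage's top surface straight below the centre of the head (centre of the engraved ring).
- knob (a joint): Black butterfly knob, its axis level along the stand's y, at x 30 mm, 95 mm above the bench. Wings 38 mm long, 7 mm thick, 16 mm wide along the axis; their middle plane is at the stand's y 112 mm, their inner edge 22 mm from the column. Radians: 0 with the wings level, growing as the near wing goes down. It lowers the head 12 mm per radian: gap = 9 mm - 12 mm x angle. Stays where it is left.
- wing_near (a point): Middle of the upper face of the near wing (towards the robot, white mark), 30 mm from the knob's axis. Press it straight down from above with closed fingertips: about 1.5 N turns it; once the head rests on the blade the force rises by roughly 1 N per mm. A press of 3 to 6 N nips the blade well; over about 15 N is too hard.
- wing_far (a point): Middle of the upper face of the far wing, 30 mm from the knob's axis. Pressing it (about 6 N) raises the head again.
- gauge: Setting gauge, 110 g: steel blade 6 mm thick, 24 mm wide, x -20 to +100 mm, thinned to 3 mm over the last 6 mm; upright orange finger grip 34 (x) by 14 (y) mm, 6 to 38 mm above the underside, centred on the origin. Origin on the underside beneath the grip, x towards the tip. Pinch the grip from above, closing along y, fingertips just over the blade. Starts flat on the mat.
- gauge_tip (a point): Middle of the blade's tip end, 100 mm ahead of the gauge's origin, 3 mm above its underside. Nipped by the head, the blade takes some 5 to 15 N to draw out; loose, under 3 N.
- mat: Fixed green mat 190 (x) by 90 (y) by 3 mm, the gauge's resting place. Origin under its centre on the bench; the gauge at the start lies along its x with its origin near x -40 mm.
- bottle: Amber bottle 52 mm across, 110 mm high, a bystander. Origin under its centre.
- wafer_box: Blue and clear flat wafer box 102 x 102 x 29 mm, a bystander. Origin under its centre.
- tweezers: Dark wafer tweezers 140 mm long, lying flat, a bystander. Origin on the bench under the middle.
There are look-alikes about, which are no part of the job. What is meant by the gauge is not brown, purple or turquoise, and is the smaller of those in its own colour.

How it is judged (in metres and radians):
On the way, in this order (a step that is already met when the one before it is completed fails the run):
1. the gauge lies flat under the raised head, its tip past the middle of the head (to within 4 mm) and within 18 mm of it sideways, the gap still above 7.5 mm (x of gauge_tip in the frame of head_face above -0.004 m and y of gauge_tip in the frame of head_face between -0.018 and 0.018 m and angle between gauge's own z axis and vertical below 0.1 rad and distance between gauge_tip and head_face below 0.05 m and z of head_face in the frame of stage_mark above 0.0075 m and z of gauge_tip in the frame of stage_mark below 0.006 m), for 0.2 s.
2. the head has come down on the blade by the knob and nips it with 1 N or more, the gauge let go (x of gauge_tip in the frame of head_face above -0.004 m and y of gauge_tip in the frame of head_face between -0.018 and 0.018 m and angle between gauge's own z axis and vertical below 0.1 rad and distance between gauge_tip and head_face below 0.05 m and z of head_face in the frame of stage_mark below 0.0075 m and contact force between gauge and head above 1 N and contact force between the fingers and gauge below 0.1 N), for 0.2 s.
3. the gauge, held in the fingers, is being drawn out and the blade still drags under the head (0.5 N or more) when its tip is 8 to 28 mm short of the head's middle (x of gauge_tip in the frame of head_face between -0.028 and -0.008 m and y of gauge_tip in the frame of head_face between -0.025 and 0.025 m and contact force between gauge and head above 0.5 N and contact force between the fingers and gauge above 1 N), for 0.04 s.
At the end, for the whole second after the job is handed in: The gap under the head is 6 mm within 1.5 mm; the gauge lies flat and still on the green mat, let go, its grip's centre over the mat (5 mm in from the edge) and its tip not more than 10 mm beyond an end nor 5 mm beyond a side (z of head_face in the frame of stage_mark between 0.0045 and 0.0075 m and x of gauge in the frame of mat between -0.09 and 0.09 m and y of gauge in the frame of mat between -0.04 and 0.04 m and x of gauge_tip in the frame of mat between -0.105 and 0.105 m and y of gauge_tip in the frame of mat between -0.05 and 0.05 m and z of gauge in the frame of mat below 0.006 m and angle between gauge's own z axis and vertical below 0.1 rad and linear speed of gauge below 0.02 m/s); the robot touches nothing.
It fails at once if the blade is clamped harder than 45 N (contact force between gauge and head above 45 N).
It fails at once if the robot pushes the head itself with more than 3 N (contact force between any of the fingers, the arm and head above 3 N).
It fails at once if the bottle is moved by more than 30 mm or tipped over (distance of bottle from where it was at the start of the episode above 0.03 m or angle between bottle's own z axis and vertical above 0.5 rad).
It fails at once if the wafer box is moved by more than 30 mm or tipped over (distance of wafer_box from where it was at the start of the episode above 0.03 m or angle between wafer_box's own z axis and vertical above 0.5 rad).
It fails at once if the tweezers is moved by more than 30 mm or tipped over (distance of tweezers from where it was at the start of the episode above 0.03 m or angle between tweezers's own z axis and vertical above 0.5 rad).
It also fails if it takes over 64 s, if anything falls off the work surface, if the arm or the gripper's body presses on something with over 40 N, if the wrist force passes 120 N, or if a joint passes its speed limit or range.

### The arm

A 6-joint arm with a two-finger parallel gripper is mounted at the origin on the work surface. World frame = base frame: x ahead of the robot, y to its left, z up, the work surface at z = 0. Lengths are in mm, angles in rad, forces in N, time in s.
With the tool pointing down it reaches from about 275 to 775 mm from the base axis. Payload 14.6 kg.
Tool frame: the origin (TCP) lies midway between the tips of the shut fingers; the grasp point (between the pads) lies r.pinch_z behind it (r.pinch_z is the distance from the TCP to the grasp point, in mm); z points along the fingers, y is the line along which they close (so a half turn about z gives the same grasp; the last joint's range is limited). The gripper opens to 85 mm and grips with 20 to 120 N. Pads are 22 mm wide; open, the fingers measure 114 mm over their backs; the gripper's body (76 mm by 85 mm) begins 54 mm behind the grasp point. The pads swing forward as they close: fully open they stand 13 mm farther back than shut.
Start: joints at [1.18, 0.263, -0.048, 1.259, 0, 1.415], TCP at [122.655, 510.474, 231.278] pointing down, gripper open.
Joint ranges: [-2.65, 2.65], [-0.89, 1.7], [-1.18, 1.37], [-2.13, 2.11], [-1.35, 1.29], [-3.14, 3.14]. Speed limits (rad/s): [1.89, 1.89, 2.57, 2.79, 3.14, 3.14].

### API

Orientations are given as a rotation vector (axis times angle).
In Python, from rig import r gives the robot as it stands.
- The arm moves only by the shell command python3 -m handwheel 'ROWS' [FORCE]. ROWS is JSON, a list of rows, each an object with "fingers": the closure, from 0 (fully open) to 1 (shut); "translation": the shift along the tool's x, y, z in m, a list of three; "rotation": the turn, a rotation vector about the tool's x, y, z in degrees, a list of three. In form: [{"fingers": fingers, "translation": [x, y, z], "rotation": [rx, ry, rz]}, ...]. A call has 1 to 5 rows; each row shifts and turns the commanded pose from where the row before left it, along the tool's axes as they then stand; what a row does not reach is not made up. A row lasts 1/8 s, in which the tool goes at most 62.5 mm and 10.7 degrees, less where a joint would pass 70% of its speed; a pose out of reach is approached as far as the arm can. A call with a gripper value outside its range is refused whole. The fingers move at their own pace and stop on an object; FORCE is the grip in N (left out, the last holds). Time passes only in rows, so rows that do not move let the fingers close. It gives the time, the measured TCP pose, the force, the opening and the grip force at its end, in the units of the state.
- r.read_state(): the state, without advancing time (a new reading comes with each control period).
- r.read_camera(name): name is "scene" or "top" or "wrist"; returns the picture (420x560x3 uint8, red, green, blue); there is no depth.
- r.camera_params(name): a dict with "intrinsics" (3x3 intrinsics, pixels), "R" (3x3) and "t" (3): a world point X has camera coordinates R X + t. Camera axes: x right, y down, z forward; pixel columns grow to the right and rows downward; lengths in mm; the calibration is good to about 2 mm. A picture is of the moment at which its call begins: read the wrist's pose just before it. camera_params takes no time and is no camera call; for the wrist camera it gives the pose at the moment of the call.
- r.job_done(): hands the job in; it is judged then, once.
The state is a dict: "clock": time; "joint_pos": joint angles; "joint_velocities": joint speeds; "joint_efforts": joint torques, N m; "position": TCP position; "tcp_rot": TCP orientation; "force": force on the tool from outside, world axes, zero at the start; "torque": the same for the moment, N m; "finger_gap": opening from 0.0 (shut) to 1.0 (fully open); "gripper_force": force on a finger pad.
Only numpy, scipy, OpenCV 4.12 (cv2) and the standard library are available. Lean on these libraries where they do the work, as an engineer would, in place of code of your own. Each camera call takes 0.05 s, during which the arm holds its last target. There are 200 camera calls.

## Working session

There is one attempt and no reset: what is moved stays moved. The work goes in short steps, Python scripts to look and compute and a shell command to move; the robot and the scene stay as the last step left them, time stands still between calls to the robot, and variables do not carry over. Pictures are saved under pics/ and viewed, at most 10 in all, crops included, and the job is handed in when it is done.

```bash
ls; mkdir -p pics
python3 - <<'E'
from rig import r
import cv2,numpy as np
s=r.read_state();print(s['position'],s['tcp_rot'],s['clock'],s['finger_gap'],r.pinch_z)
a=r.read_camera('scene');b=r.read_camera('top')
cv2.imwrite('pics/scene0.png',a[:,:,::-1]);cv2.imwrite('pics/top0.png',b[:,:,::-1])
for n in('scene','top'):
  p=r.camera_params(n);print(n,p)
E
```

```text
pics
[122.54902614 510.21366414 230.81838811] [-3.69517387e-01 -3.11948436e+00  1.61077035e-03] 0.0 1.0006209879892292 18.700000000000003
scene {'intrinsics': array([[395.78305635,   0.        , 281.86385677],
       [  0.        , 395.78305635, 211.93087429],
       [  0.        ,   0.        ,   1.        ]]), 'R': array([[-0.75821483,  0.65190609, -0.01134561],
       [ 0.5081716 ,  0.57995976, -0.63671682],
       [-0.40849958, -0.48853365, -0.77101425]]), 't': array([ 401.95337101, -189.86794137, 1418.62971429])}
top {'intrinsics': array([[500.84577394,   0.        , 286.22020068],
       [  0.        , 500.84577394, 213.11794711],
       [  0.        ,   0.        ,   1.        ]]), 'R': array([[-0.02632292, -0.99960029, -0.01031364],
       [-0.98715819,  0.02761867, -0.15734016],
       [ 0.15756212,  0.00603955, -0.98749061]]), 't': array([ -10.75434517,  490.43675709, 1218.013697  ])}
```

View pics/top0.png

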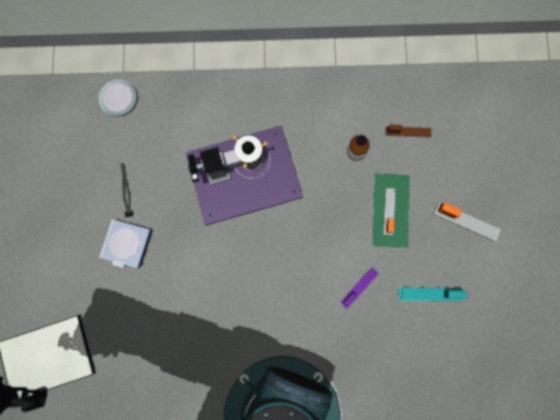

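View pics/scene0.png

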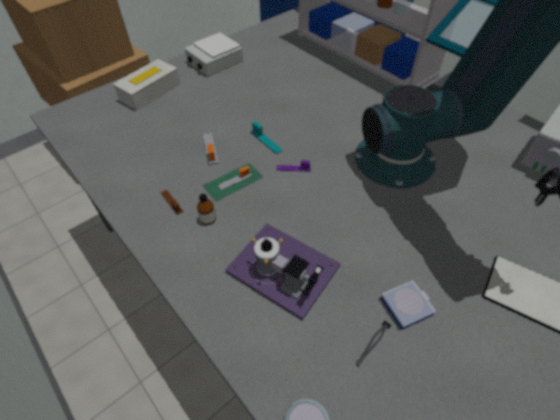

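The orange candidates in the top view are the one on the green mat (grip 390,226) and the one to its right on the bench (grip 451,210). The mat one looks smaller, so it should be the gauge. Brown (409,131), purple (360,287) and turquoise (432,294) are excluded by colour. The stand is at about (245,175), the knob at the left (195,165), the bottle at (359,147), the wafer box at (126,244) and the tweezers at (126,190). I'll confirm with a crop and measure.

```bash
cat > h.py <<'E'
import cv2,numpy as np
from rig import r
def ray(p,uv,z):
    K,R,t=p['intrinsics'],np.array(p['R']),np.array(p['t'])
    uv=np.atleast_2d(uv).astype(float)
    d=(R.T@np.linalg.inv(K)@np.c_[uv,np.ones(len(uv))].T).T
    c=-R.T@t
    return (c+d*((z-c[2])/d[:,2])[:,None])
def proj(p,X):
    q=(np.array(p['R'])@np.atleast_2d(X).T).T+p['t'];q=q@p['intrinsics'].T
    return q[:,:2]/q[:,2:]
def big(m):
    c,_=cv2.findContours(m.astype(np.uint8),cv2.RETR_EXTERNAL,cv2.CHAIN_APPROX_NONE)
    return sorted(c,key=cv2.contourArea)[::-1]
E
python3 - <<'E'
from h import *
im=cv2.imread('pics/top0.png');hsv=cv2.cvtColor(im,cv2.COLOR_BGR2HSV);H,S,V=[hsv[:,:,i].astype(int) for i in range(3)]
cv2.imwrite('pics/crop0.png',cv2.resize(im[100:320,330:520],None,fx=3.0,fy=2.7,interpolation=cv2.INTER_CUBIC)[:600])
p=r.camera_params('top')
for v in ((245,205),(391,180),(390,205),(390,226),(451,210),(210,163)):print(v,hsv[v[1],v[0]])
def rect(m,z,name):
    c=big(m)[0][:,0,:]
    X=ray(p,cv2.convexHull(c)[:,0,:],z)[:,:2].astype(np.float32)
    (cx,cy),(w,h),a=cv2.minAreaRect(X);print(name,len(c),np.round([cx,cy,w,h,a],1))
roi=np.zeros(H.shape,bool);roi[100:250,170:320]=1
pl=roi&(H>125)&(H<160)&(S>60);rect(pl,20,'plate')
gr=(H>65)&(H<90)&(S>90);gr[:160]=0;gr[260:]=0;gr[:,:360]=0;gr[:,420:]=0;rect(gr,3,'mat')
o=(H<14)&(S>170)&(V>120);o[:180]=0
for c in big(o)[:3]:print('orange',cv2.boundingRect(c),cv2.contourArea(c),cv2.minAreaRect(c), ray(p,[cv2.minAreaRect(c)[0]],38))
bl=(S<50)&(V>150);bl[:180]=0;bl[245:]=0;bl[:,:378]=0
for c in big(bl)[:3]:
  X=ray(p,c[:,0,:],9)[:,:2].astype(np.float32);print('blade',cv2.boundingRect(c),cv2.minAreaRect(X))
E
```

```text
(245, 205) [135  73 133]
(391, 180) [ 73 123 116]
(390, 205) [ 77   9 190]
(390, 226) [ 13 199 238]
(451, 210) [ 13 196 239]
(210, 163) [110  27  28]
plate 477 [597.6  83.4 195.5 255.1  14.7]
mat 203 [ 497.  -293.6   86.1  185.7   85.2]
orange (442, 204, 19, 13) 122.0 ((450.58624267578125, 209.46554565429688), (19.30204963684082, 7.747080326080322), 23.198589324951172) [[ 487.83263106 -435.93193615   38.        ]]
orange (387, 219, 7, 13) 56.0 ((390.3719482421875, 225.15243530273438), (5.852871417999268, 12.147468566894531), 6.340191841125488) [[ 452.41128814 -283.1207808    38.        ]]
blade (435, 210, 66, 32) ((461.0766296386719, -486.6171875), (171.00991821289062, 34.49399948120117), 63.4714469909668)
blade (384, 188, 11, 34) ((509.76812744140625, -289.626953125), (24.991214752197266, 87.5295639038086), 83.77212524414062)
blade (384, 223, 2, 11) ((449.2714538574219, -273.61181640625), (2.5484540462493896, 25.808834075927734), 86.717529296875)
```

View pics/crop0.png

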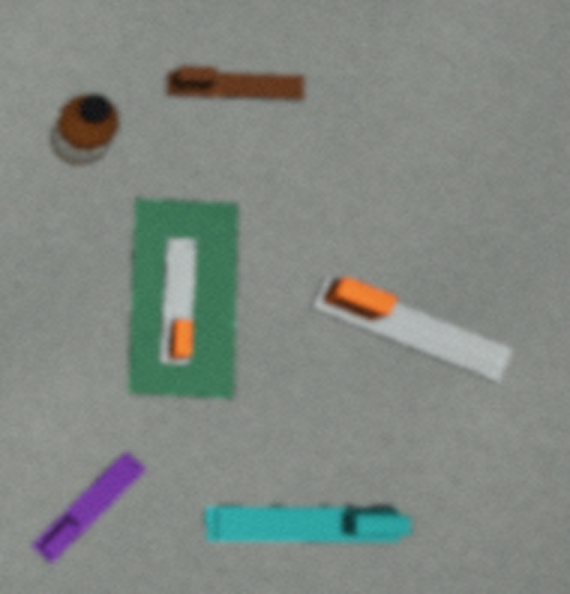

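The crop shows the mat gauge's blade from (175,360) to (182,238) and its grip at (181,340). It is clearly shorter than the bench gauge (about 125 against 185 px), so the mat one is the gauge. Moving above it.

```bash
cat >> h.py <<'E'
from scipy.spatial.transform import Rotation as Ro
def plan(x,y,z,yaw):
    """tool-frame shift (m) and turn about tool z (deg) to bring TCP to x,y,z with tool y at yaw+90 deg"""
    s=r.read_state();R=Ro.from_rotvec(s['tcp_rot']).as_matrix()
    g=np.radians(yaw);T=np.c_[[-np.cos(g),-np.sin(g),0],[-np.sin(g),np.cos(g),0],[0,0,-1]]
    d=R.T@(np.array([x,y,z])-s['position'])/1000
    print('t',round(s['clock'],2),'pos',np.round(s['position'],1),'shift',np.round(d,4),'turn',np.round(np.degrees(Ro.from_matrix(R.T@T).as_rotvec()),2),'F',np.round(s['force'],1),'gap',round(s['finger_gap'],3),round(s['gripper_force'],1))
E
python3 -m handwheel '[{"fingers":0,"translation":[-0.0254,-0.0347,0.003],"rotation":[0,0,0]},{"fingers":0,"translation":[-0.0254,-0.0347,0.003],"rotation":[0,0,0]},{"fingers":0,"translation":[-0.0254,-0.0347,0.003],"rotation":[0,0,0]},{"fingers":0,"translation":[-0.0254,-0.0347,0.003],"rotation":[0,0,0]},{"fingers":0,"translation":[-0.0254,-0.0347,0.003],"rotation":[0,0,0]}]'
python3 -m handwheel '[{"fingers":0,"translation":[-0.0254,-0.0347,0],"rotation":[0,0,0]},{"fingers":0,"translation":[-0.0254,-0.0347,0],"rotation":[0,0,0]},{"fingers":0,"translation":[-0.0254,-0.0347,0],"rotation":[0,0,0]},{"fingers":0,"translation":[-0.0254,-0.0347,0],"rotation":[0,0,0]},{"fingers":0,"translation":[-0.0254,-0.0347,0],"rotation":[0,0,0]}]'
python3 -c "from h import *;plan(452,-284,150,-5.5)"
```

```text
clock: 0.72
position: [205.7, 310.8, 216.0]
tcp_rot: [-0.369, -3.12, 0.0]
force: [0.7, 0.3, -0.1]
finger_gap: 1.002
gripper_force: 0.0
clock: 1.35
position: [288.7, 112.4, 216.2]
tcp_rot: [0.369, 3.12, 0.0]
force: [0.4, 0.7, -0.3]
finger_gap: 0.999
gripper_force: 0.0
t 1.35 pos [288.7 112.4 216.2] shift [-0.2513 -0.3473  0.0663] turn [ 0.    0.01 -8.  ] F [ 0.4  0.7 -0.3] gap 0.999 0.0
```

```bash
python3 -m handwheel '[{"fingers":0,"translation":[-0.0251,-0.0347,0.003],"rotation":[0,0,0]},{"fingers":0,"translation":[-0.0251,-0.0347,0.003],"rotation":[0,0,0]},{"fingers":0,"translation":[-0.0251,-0.0347,0.003],"rotation":[0,0,0]},{"fingers":0,"translation":[-0.0251,-0.0347,0.003],"rotation":[0,0,0]},{"fingers":0,"translation":[-0.0251,-0.0347,0.003],"rotation":[0,0,0]}]'
python3 -m handwheel '[{"fingers":0,"translation":[-0.0251,-0.0347,0.01],"rotation":[0,0,0]},{"fingers":0,"translation":[-0.0251,-0.0347,0.01],"rotation":[0,0,0]},{"fingers":0,"translation":[-0.0251,-0.0347,0.01],"rotation":[0,0,0]},{"fingers":0,"translation":[-0.0251,-0.0347,0.01],"rotation":[0,0,0]},{"fingers":0,"translation":[-0.0251,-0.0347,0.01],"rotation":[0,0,-8]}]' >/dev/null
python3 -m handwheel '[{"fingers":0,"translation":[0,0,0],"rotation":[0,0,0]}]'
python3 - <<'E'
from h import *
plan(452,-284,120,-5.5)
p=r.camera_params('wrist');im=r.read_camera('wrist')[:,:,::-1].copy();cv2.imwrite('pics/w1.png',im)
hsv=cv2.cvtColor(im,cv2.COLOR_BGR2HSV);H,S,V=[hsv[:,:,i].astype(int) for i in range(3)]
o=(H<16)&(S>150)&(V>100)
for c in big(o)[:2]:
  X=ray(p,c[:,0,:],41)[:,:2].astype(np.float32);print(cv2.contourArea(c),cv2.boundingRect(c),cv2.minAreaRect(X))
bl=(S<45)&(V>150)
for c in big(bl)[:3]:
  X=ray(p,c[:,0,:],9)[:,:2].astype(np.float32);print('bl',cv2.contourArea(c),cv2.boundingRect(c),cv2.minAreaRect(X))
E
```

```text
clock: 1.98
position: [370.2, -85.7, 201.1]
tcp_rot: [-0.37, -3.12, -0.0]
force: [1.1, 0.0, 1.3]
finger_gap: 1.0
gripper_force: 0.0
clock: 2.72
position: [451.9, -284.3, 149.8]
tcp_rot: [-0.151, -3.137, -0.001]
force: [-1.1, 0.9, -0.5]
finger_gap: 0.999
gripper_force: 0.0
t 2.73 pos [ 451.9 -284.3  149.8] shift [-0.0002  0.0002  0.0298] turn [ 0.04 -0.07 -0.01] F [-1.1  0.9 -0.5] gap 0.999 0.0
3253.5 (46, 233, 88, 61) ((483.9297790527344, -432.5716552734375), (58.68614196777344, 45.429264068603516), 63.567901611328125)
904.5 (270, 176, 19, 53) ((450.59942626953125, -284.2771301269531), (13.216594696044922, 39.16736602783203), 84.48039245605469)
bl 3124.0 (0, 196, 143, 80) ((473.9461364746094, -462.5764465332031), (117.59988403320312, 33.247901916503906), 63.74181365966797)
bl 1.0 (185, 162, 4, 2) ((421.1528625488281, -354.1019287109375), (2.389220714569092, 0.7291686534881592), 56.69752883911133)
bl 1.0 (376, 403, 7, 2) ((677.5222778320312, -206.5486297607422), (1.20122492313385, 5.834671497344971), 18.356199264526367)
```

View pics/w1.png

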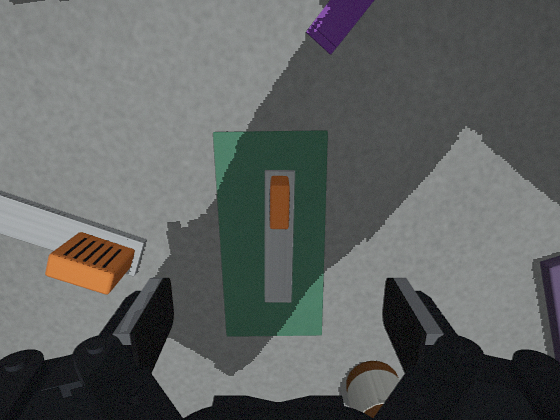

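The wrist view shows the gauge grip at (280,203) with its tip at (280,300), aligned with the hand. Descending and gripping.

```bash
python3 -m handwheel '[{"fingers":0.3,"translation":[0,0,0.035],"rotation":[0,0,0]},{"fingers":0.3,"translation":[0,0,0.035],"rotation":[0,0,0]},{"fingers":0.3,"translation":[0,0,0.035],"rotation":[0,0,0]},{"fingers":0.3,"translation":[0,0,0.02],"rotation":[0,0,0]},{"fingers":0.3,"translation":[0,0,0.011],"rotation":[0,0,0]}]' 30
python3 -m handwheel '[{"fingers":1,"translation":[0,0,0],"rotation":[0,0,0]},{"fingers":1,"translation":[0,0,0],"rotation":[0,0,0]},{"fingers":1,"translation":[0,0,0],"rotation":[0,0,0]},{"fingers":1,"translation":[0,0,0],"rotation":[0,0,0]},{"fingers":1,"translation":[0,0,0],"rotation":[0,0,0]}]' 30
python3 -m handwheel '[{"fingers":1,"translation":[0,0,0],"rotation":[0,0,0]},{"fingers":1,"translation":[0,0,0],"rotation":[0,0,0]}]'
```

```text
clock: 3.4
position: [451.1, -281.2, 14.8]
tcp_rot: [-0.151, -3.137, -0.001]
force: [0.7, -0.2, 1.0]
finger_gap: 0.701
gripper_force: 0.0
clock: 4.03
position: [452.0, -282.6, 16.2]
tcp_rot: [0.151, 3.137, -0.001]
force: [-0.3, 1.4, 6.8]
finger_gap: 0.159
gripper_force: 34.2
clock: 4.28
position: [452.0, -282.6, 16.2]
tcp_rot: [0.151, 3.137, -0.001]
force: [-0.1, 1.0, 7.7]
finger_gap: 0.158
gripper_force: 34.2
```

```bash
python3 -m handwheel '[{"fingers":1,"translation":[0,0,-0.005],"rotation":[0,0,0]},{"fingers":1,"translation":[0,0,-0.03],"rotation":[0,0,0]},{"fingers":1,"translation":[0,0,-0.04],"rotation":[0,0,0]},{"fingers":1,"translation":[0.001,0.03,0],"rotation":[0,0,0]},{"fingers":1,"translation":[0.001,0.04,0],"rotation":[0,0,0]}]' 30 >/dev/null
python3 -m handwheel '[{"fingers":1,"translation":[0.002,0.05,0],"rotation":[0,0,0]},{"fingers":1,"translation":[0.002,0.05,0],"rotation":[0,0,0]},{"fingers":1,"translation":[0.002,0.05,0],"rotation":[0,0,0]},{"fingers":1,"translation":[0.002,0.05,0],"rotation":[0,0,0]},{"fingers":1,"translation":[0.001,0.03,0],"rotation":[0,0,0]}]' >/dev/null
python3 -m handwheel '[{"fingers":1,"translation":[0,0,0],"rotation":[0,0,-10]},{"fingers":1,"translation":[0,0,0],"rotation":[0,0,-10]},{"fingers":1,"translation":[0,0,0],"rotation":[0,0,0]},{"fingers":1,"translation":[0,0,0],"rotation":[0,0,0]}]'
python3 - <<'E'
from h import *
plan(469.8,18.8,50,14.7)
im=r.read_camera('wrist')[:,:,::-1].copy();cv2.imwrite('pics/w2.png',im)
b=r.read_camera('top')[:,:,::-1].copy();cv2.imwrite('pics/top2.png',b)
E
```

```text
clock: 6.02
position: [469.4, 17.3, 90.5]
tcp_rot: [-0.39, 3.117, -0.0]
force: [0.4, -0.1, -0.9]
finger_gap: 0.156
gripper_force: 33.0
t 6.03 pos [469.4  17.3  90.5] shift [-0.0007  0.0014  0.0405] turn [-0.01  0.01 -0.45] F [ 0.4 -0.1 -0.9] gap 0.156 33.0
```

View pics/w2.png

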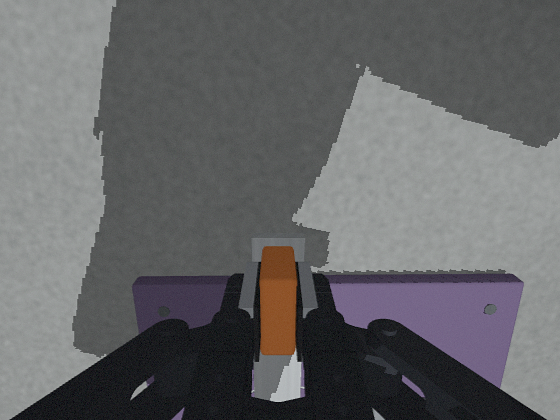

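The gauge is held straight (grip at about (278,300)). The stage's near edge runs from about (136,286) to (521,282). I'll turn those corners and the head in the top view into stand coordinates.

Run:
```python
from h import *
p=r.camera_params('wrist')
im=cv2.imread('pics/w2.png');hsv=cv2.cvtColor(im,cv2.COLOR_BGR2HSV)
for c in (145,180,480,505): print(c,[tuple(hsv[y,c]) for y in range(272,296,2)])
A=ray(p,[[137,287],[520,283]],20);print(A,np.linalg.norm(A[1]-A[0]))
e=(A[1]-A[0])[:2];e/=np.linalg.norm(e)
# image right = +y? 
print('yaw',np.degrees(np.arctan2(-e[0],e[1])))
c=A.mean(0)[:2]+100*np.array([e[1],-e[0]]);print('center',c)
t=cv2.imread('pics/top0.png');h=cv2.cvtColor(t,cv2.COLOR_BGR2HSV)
m=(h[:,:,1]<40)&(h[:,:,2]>190);m[:120]=0;m[180:]=0;m[:,:225]=0;m[:,270:]=0
k=big(m)[0];q,rad=cv2.minEnclosingCircle(k);print('lid px',q,rad)
for z in (146,152):print(ray(r.camera_params('top'),[q],z))
```

```text
145 [(np.uint8(90), np.uint8(6), np.uint8(92)), (np.uint8(75), np.uint8(6), np.uint8(89)), (np.uint8(133), np.uint8(46), np.uint8(66)), (np.uint8(134), np.uint8(78), np.uint8(62)), (np.uint8(128), np.uint8(64), np.uint8(64)), (np.uint8(132), np.uint8(61), np.uint8(63)), (np.uint8(129), np.uint8(73), np.uint8(70)), (np.uint8(134), np.uint8(68), np.uint8(71)), (np.uint8(134), np.uint8(75), np.uint8(75)), (np.uint8(135), np.uint8(65), np.uint8(78)), (np.uint8(133), np.uint8(77), np.uint8(76)), (np.uint8(134), np.uint8(70), np.uint8(77))]
180 [(np.uint8(45), np.uint8(11), np.uint8(93)), (np.uint8(0), np.uint8(0), np.uint8(95)), (np.uint8(136), np.uint8(78), np.uint8(62)), (np.uint8(133), np.uint8(51), np.uint8(60)), (np.uint8(135), np.uint8(84), np.uint8(61)), (np.uint8(130), np.uint8(59), np.uint8(65)), (np.uint8(135), np.uint8(85), np.uint8(66)), (np.uint8(138), np.uint8(57), np.uint8(80)), (np.uint8(136), np.uint8(64), np.uint8(76)), (np.uint8(128), np.uint8(66), np.uint8(77)), (np.uint8(134), np.uint8(69), np.uint8(78)), (np.uint8(130), np.uint8(68), np.uint8(79))]
480 [(np.uint8(70)
[... 695 characters left out ...]
8(65), np.uint8(75)), (np.uint8(129), np.uint8(65), np.uint8(74)), (np.uint8(134), np.uint8(61), np.uint8(109)), (np.uint8(132), np.uint8(65), np.uint8(133)), (np.uint8(135), np.uint8(63), np.uint8(134)), (np.uint8(135), np.uint8(65), np.uint8(133)), (np.uint8(134), np.uint8(62), np.uint8(135)), (np.uint8(134), np.uint8(64), np.uint8(135)), (np.uint8(133), np.uint8(67), np.uint8(133))]
[[535.8552638  -62.58285048  20.        ]
 [470.61448032 180.42153531  20.        ]] 251.6097997743415
yaw 15.028144567773277
center [599.81472945  84.84869156]
lid px (242.64999389648438, 150.721435546875) 18.723663330078125
[[623.57608013  73.3574923  146.        ]]
[[621.82114579  72.80180659 152.        ]]
```

```bash
cat >> h.py <<'E'
C=np.array([599,84.]);YAW=15.
def W(x,y):
    g=np.radians(YAW);return C+x*np.array([np.cos(g),np.sin(g)])+y*np.array([-np.sin(g),np.cos(g)])
E
python3 - <<'E'
from h import *
p=r.camera_params('wrist');print(ray(p,[[252,238],[304,238]],83.3), 'tcp-20', W(-140,-30)-20*np.array([.966,.259]))
s=r.read_state()['position'];g=np.radians(14.3);print(s[:2]-20*np.array([np.cos(g),np.sin(g)]))
x,y=W(-112,-30);plan(x,y,33.7,15)
x,y=W(-61,-30);plan(x,y,33.7,15)
E
```

```text
[[455.57424036   0.90678725  83.3       ]
 [449.88485703  23.15602688  83.3       ]] tcp-20 [452.21495567  13.6075589 ]
[450.04509217  12.30889191]
t 6.12 pos [469.4  17.2  90.4] shift [-0.0304  0.0013  0.0567] turn [-0.    0.01 -0.67] F [-0.3 -0.6 -0.9] gap 0.156 33.0
t 6.12 pos [469.4  17.2  90.4] shift [-0.0814  0.0019  0.0567] turn [-0.    0.01 -0.67] F [-0.3 -0.6 -0.9] gap 0.156 33.0
```

```bash
python3 -m handwheel '[{"fingers":1,"translation":[-0.01,0,0.01],"rotation":[0,0,-0.7]},{"fingers":1,"translation":[-0.01,0,0.02],"rotation":[0,0,0]},{"fingers":1,"translation":[-0.005,0.001,0.015],"rotation":[0,0,0]},{"fingers":1,"translation":[-0.005,0,0.008],"rotation":[0,0,0]},{"fingers":1,"translation":[0,0,0],"rotation":[0,0,0]}]'
python3 -c "from h import *;plan(*W(-62,-30),33.5,15)"
```

```text
clock: 6.75
position: [498.1, 26.2, 36.8]
tcp_rot: [0.415, -3.113, -0.0]
force: [-0.1, 0.4, -1.4]
finger_gap: 0.152
gripper_force: 33.0
t 6.75 pos [498.1  26.2  36.8] shift [-0.0504 -0.0005  0.0032] turn [ 0.02 -0.05  0.2 ] F [-0.1  0.4 -1.4] gap 0.152 33.0
```

```bash
python3 -m handwheel '[{"fingers":1,"translation":[0,0,0.0015],"rotation":[0,0,0]},{"fingers":1,"translation":[0,0,0.001],"rotation":[0,0,0]},{"fingers":1,"translation":[0,0,0.0005],"rotation":[0,0,0]}]'
python3 -m handwheel '[{"fingers":1,"translation":[-0.01,0,0],"rotation":[0,0,0]},{"fingers":1,"translation":[-0.01,0,0],"rotation":[0,0,0]},{"fingers":1,"translation":[-0.01,0,0],"rotation":[0,0,0]}]'
python3 -m handwheel '[{"fingers":1,"translation":[-0.01,0,0],"rotation":[0,0,0]},{"fingers":1,"translation":[-0.01,0,0],"rotation":[0,0,0]},{"fingers":1,"translation":[0,0,0],"rotation":[0,0,0]}]'
python3 - <<'E'
from h import *
im=r.read_camera('scene')[:,:,::-1];t=r.read_camera('top')[:,:,::-1];w=r.read_camera('wrist')[:,:,::-1]
a=cv2.resize(im[210:330,210:360],(400,320),interpolation=3);b=cv2.resize(t[110:240,170:320],(400,320),interpolation=3)
cv2.imwrite('pics/c3.png',np.hstack([a,b]));cv2.imwrite('pics/w3.png',w)
plan(*W(-61,-30),33.5,15)
E
```

```text
clock: 7.12
position: [498.2, 26.0, 34.5]
tcp_rot: [-0.415, 3.114, -0.0]
force: [0.1, -0.4, 0.1]
finger_gap: 0.156
gripper_force: 33.0
clock: 7.5
position: [528.1, 34.2, 34.3]
tcp_rot: [-0.415, 3.114, -0.0]
force: [-0.5, -0.2, 0.3]
finger_gap: 0.156
gripper_force: 33.0
clock: 7.88
position: [547.1, 39.4, 34.1]
tcp_rot: [-0.416, 3.114, -0.0]
force: [-0.2, -1.2, -0.8]
finger_gap: 0.157
gripper_force: 33.0
t 8.03 pos [546.   39.2  34.2] shift [-0.0018 -0.0004  0.0007] turn [ 0.01 -0.03  0.19] F [ 0.1 -0.4 -1.1] gap 0.157 33.0
```

View pics/c3.png

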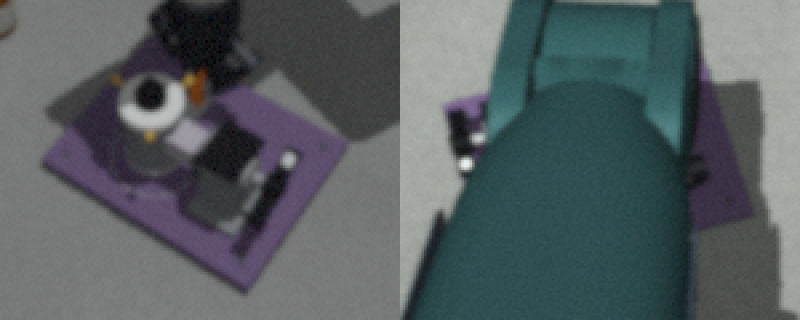

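The scene crop shows the gauge running in beside the head at (150,100), straight along the stage. The white wing mark is at crop (288,160) and top crop (466,163). Releasing the gauge, and triangulating the mark from the frames in hand.

```bash
python3 -m handwheel '[{"fingers":1,"translation":[0,0,0.0005],"rotation":[0,0,0]},{"fingers":0.6,"translation":[0,0,0],"rotation":[0,0,0]},{"fingers":0.5,"translation":[0,0,0],"rotation":[0,0,0]},{"fingers":0.5,"translation":[0,0,0],"rotation":[0,0,0]},{"fingers":0.5,"translation":[0,0,0],"rotation":[0,0,0]}]'
python3 -m handwheel '[{"fingers":0.5,"translation":[0,0,-0.01],"rotation":[0,0,0]},{"fingers":0.5,"translation":[0,0,-0.03],"rotation":[0,0,0]},{"fingers":0.5,"translation":[0,0,-0.05],"rotation":[0,0,0]},{"fingers":0.5,"translation":[0,0,-0.055],"rotation":[0,0,0]},{"fingers":0.5,"translation":[0.01,0,-0.05],"rotation":[0,0,0]}]'
python3 - <<'E'
from h import *
ps,pt=r.camera_params('scene'),r.camera_params('top')
P=lambda p:p['intrinsics']@np.c_[p['R'],p['t']]
X=cv2.triangulatePoints(P(ps),P(pt),np.array([[318.],[270.]]),np.array([[194.75],[176.2]]));X=(X[:3]/X[3])[:,0];print('mark',X)
print('proj',proj(ps,X),proj(pt,X));
for a in (0,-.2,-.4):
  w=W(30-30*np.cos(a),112);Z=[w[0],w[1],95-30*np.sin(a)+3.5];print(a,np.round(Z,1),proj(ps,Z),proj(pt,Z))
w=r.read_camera('wrist')[:,:,::-1];cv2.imwrite('pics/w4.png',w)
plan(*W(-62,-30),200,15)
E
```

```text
clock: 8.65
position: [546.4, 39.2, 33.8]
tcp_rot: [-0.415, 3.114, -0.0]
force: [-1.1, 0.1, 0.0]
finger_gap: 0.5
gripper_force: 0.0
clock: 9.28
position: [536.7, 36.6, 231.5]
tcp_rot: [-0.415, 3.113, -0.0]
force: [0.6, -0.4, -0.4]
finger_gap: 0.505
gripper_force: 0.0
mark [575.09582091 193.7911394  105.25687864]
proj [[317.61699861 269.95154884]] [[194.55714621 176.36718631]]
0 [570.  192.2  98.5] [[318.45614757 269.79703599]] [[195.74882762 179.04027254]]
-0.2 [570.6 192.3 104.5] [[318.47532156 268.74237339]] [[195.21807978 178.25203946]]
-0.4 [572.3 192.8 110.2] [[318.25130681 268.0563292 ]] [[194.57591539 177.02133432]]
t 9.32 pos [537.2  36.3 237.5] shift [-0.0098  0.0001  0.0375] turn [-0.16  0.42  0.2 ] F [-1.7 -0.7  7.3] gap 0.497 0.0
```

View pics/w4.png

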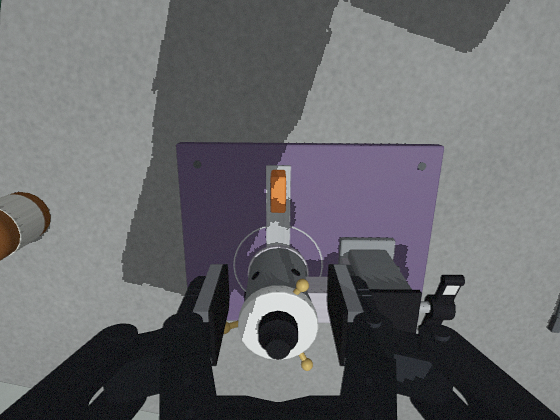

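The gauge lies straight on the stage (grip (278,190)), its blade running under the head towards the ring's centre. The near wing, white-marked, is at (453,288). I'll check this numerically.

Run:
```python
from h import *
p=r.camera_params('wrist')
A=ray(p,[[178.5,145],[442,147]],20);e=(A[1]-A[0])[:2];L=np.linalg.norm(e);e/=L
n=np.array([e[1],-e[0]]);c=A.mean(0)[:2]+100*n
print(L,'yaw',np.degrees(np.arctan2(-e[0],e[1])),'center',c)
def st(X):d=np.atleast_2d(X)[:,:2]-c;return np.c_[d@n,d@e]
print('rear end',st(ray(p,[[279,166.5]],26)),'grip',st(ray(p,[[278.5,172]],58)))
for z in (100,105,110):print('mark',z,ray(p,[[453,289]],z),st(ray(p,[[453,289]],z)))
print('wing corner',st(ray(p,[[445,277],[464,276]],110)))
plan(*W(0,112),150,15)
```

```text
257.7541679981707 yaw 14.79899821711792 center [603.19726351  84.6267124 ]
rear end [[-80.67671    -30.36838318]] grip [[-82.71851612 -30.83268528]]
mark 100 [[581.9093201  204.62417868 100.        ]] [[ 10.06903858 121.45444788]]
mark 105 [[579.68726066 201.21436128 105.        ]] [[  7.04972387 118.72531953]]
mark 110 [[577.46520122 197.80454388 110.        ]] [[  4.03040916 115.99619119]]
wing corner [[ -7.23903783 107.56689614]
 [ -8.31131317 123.09525931]]
t 9.32 pos [537.2  36.3 237.5] shift [-0.0719  0.1421  0.0876] turn [-0.16  0.42  0.2 ] F [-1.7 -0.7  7.3] gap 0.497 0.0
```

Tip is about 9 mm past the head's middle, 0.4 mm off sideways. Going over to the wing with the fingers shut.

```bash
python3 -m handwheel '[{"fingers":1,"translation":[-0.0185,0.0355,0],"rotation":[0,0,0]},{"fingers":1,"translation":[-0.0185,0.0355,0],"rotation":[0,0,0]},{"fingers":1,"translation":[-0.0185,0.0355,0],"rotation":[0,0,0]},{"fingers":1,"translation":[-0.018,0.0355,0],"rotation":[0,0,0]},{"fingers":1,"translation":[0,0,0.03],"rotation":[0,0,0]}]'
python3 -m handwheel '[{"fingers":1,"translation":[0,0,0.035],"rotation":[0,0,0]},{"fingers":1,"translation":[0,0,0.025],"rotation":[0,0,0]},{"fingers":1,"translation":[0,0,0],"rotation":[0,0,0]},{"fingers":1,"translation":[0,0,0],"rotation":[0,0,0]}]'
python3 -c "
from h import *
plan(571.5,192.8,112,15)
cv2.imwrite('pics/w5.png',r.read_camera('wrist')[:,:,::-1])"
```

```text
clock: 9.95
position: [571.6, 195.4, 200.2]
tcp_rot: [-0.419, 3.11, 0.001]
force: [0.3, -0.4, -0.7]
finger_gap: -0.002
gripper_force: 0.0
clock: 10.45
position: [570.9, 192.9, 140.2]
tcp_rot: [-0.415, 3.113, 0.0]
force: [0.3, -1.0, 0.3]
finger_gap: 0.003
gripper_force: 0.0
t 10.45 pos [570.9 192.9 140.2] shift [-0.0005 -0.0003  0.0282] turn [-0.01  0.08  0.19] F [ 0.3 -1.   0.3] gap 0.003 0.0
```

View pics/w5.png

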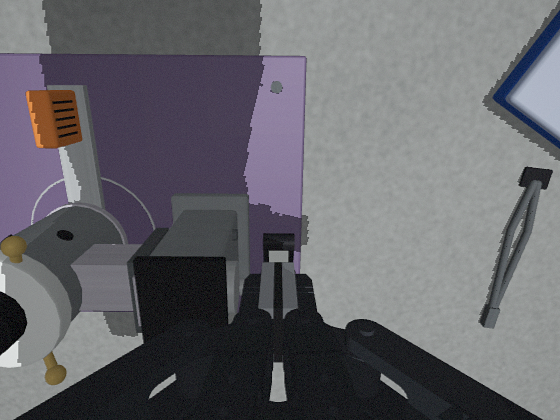

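The shut fingertips are centred over the marked wing (mark at (278,256)), clear of the column. Pressing down step by step.

```bash
python3 -m handwheel '[{"fingers":1,"translation":[0,0,0.012],"rotation":[0,0,0]},{"fingers":1,"translation":[0,0,0.008],"rotation":[0,0,0]},{"fingers":1,"translation":[0,0,0.004],"rotation":[0,0,0]},{"fingers":1,"translation":[0,0,0.002],"rotation":[0,0,0]}]'
python3 -m handwheel '[{"fingers":1,"translation":[0,0,0.002],"rotation":[0,0,0]},{"fingers":1,"translation":[0,0,0.002],"rotation":[0,0,0]},{"fingers":1,"translation":[0,0,0.002],"rotation":[0,0,0]},{"fingers":1,"translation":[0,0,0.002],"rotation":[0,0,0]}]'
python3 -m handwheel '[{"fingers":1,"translation":[0,0,0.002],"rotation":[0,0,0]},{"fingers":1,"translation":[0,0,0.002],"rotation":[0,0,0]}]'
python3 -m handwheel '[{"fingers":1,"translation":[0,0,0.002],"rotation":[0,0,0]},{"fingers":1,"translation":[0,0,0],"rotation":[0,0,0]}]'
```

```text
clock: 11.0
position: [570.2, 192.8, 112.5]
tcp_rot: [0.415, -3.113, 0.0]
force: [-2.2, -1.1, 3.3]
finger_gap: -0.002
gripper_force: 1.3
clock: 11.5
position: [570.5, 192.9, 104.7]
tcp_rot: [-0.415, 3.114, 0.0]
force: [-1.2, -0.7, 1.7]
finger_gap: 0.001
gripper_force: 0.9
clock: 11.75
position: [570.5, 192.9, 100.7]
tcp_rot: [-0.415, 3.114, 0.0]
force: [-0.9, -0.3, 1.2]
finger_gap: -0.005
gripper_force: 0.8
clock: 12.0
position: [570.5, 192.9, 98.6]
tcp_rot: [0.415, -3.114, -0.0]
force: [-0.2, -0.2, 0.2]
finger_gap: 0.001
gripper_force: 0.0
```

```bash
python3 -m handwheel '[{"fingers":1,"translation":[0,0,0.001],"rotation":[0,0,0]},{"fingers":1,"translation":[0,0,0.001],"rotation":[0,0,0]}]'
python3 -m handwheel '[{"fingers":1,"translation":[0,0,0.001],"rotation":[0,0,0]},{"fingers":1,"translation":[0,0,0],"rotation":[0,0,0]}]'
python3 -m handwheel '[{"fingers":1,"translation":[0,0,0.001],"rotation":[0,0,0]},{"fingers":1,"translation":[0,0,0],"rotation":[0,0,0]}]'
python3 -m handwheel '[{"fingers":1,"translation":[0,0,0.001],"rotation":[0,0,0]},{"fingers":1,"translation":[0,0,0],"rotation":[0,0,0]}]'
```

```text
clock: 12.25
position: [570.5, 192.9, 96.8]
tcp_rot: [-0.415, 3.114, 0.0]
force: [-0.5, 0.0, 2.9]
finger_gap: 0.004
gripper_force: 1.1
clock: 12.5
position: [570.5, 192.9, 95.8]
tcp_rot: [-0.415, 3.114, 0.0]
force: [-0.8, -0.4, 1.1]
finger_gap: 0.0
gripper_force: 0.6
clock: 12.75
position: [570.4, 192.9, 94.7]
tcp_rot: [0.415, -3.114, 0.0]
force: [0.2, -0.1, 0.4]
finger_gap: 0.001
gripper_force: 0.7
clock: 13.0
position: [570.4, 192.9, 93.7]
tcp_rot: [0.415, -3.114, -0.0]
force: [-1.0, -0.7, 1.3]
finger_gap: -0.006
gripper_force: 0.7
```

```bash
python3 -m handwheel '[{"fingers":1,"translation":[0,0,0.001],"rotation":[0,0,0]},{"fingers":1,"translation":[0,0,0],"rotation":[0,0,0]}]'
python3 -m handwheel '[{"fingers":1,"translation":[0,0,0.001],"rotation":[0,0,0]},{"fingers":1,"translation":[0,0,0],"rotation":[0,0,0]}]'
python3 -m handwheel '[{"fingers":1,"translation":[0,0,0.001],"rotation":[0,0,0]},{"fingers":1,"translation":[0,0,0],"rotation":[0,0,0]}]'
```

```text
clock: 13.25
position: [570.5, 192.9, 92.8]
tcp_rot: [-0.415, 3.114, 0.0]
force: [-0.7, -0.0, 1.4]
finger_gap: -0.003
gripper_force: 1.0
clock: 13.5
position: [570.6, 192.9, 92.3]
tcp_rot: [-0.415, 3.113, 0.0]
force: [-2.9, -0.2, 8.9]
finger_gap: 0.002
gripper_force: 4.6
clock: 13.75
position: [570.7, 192.9, 91.9]
tcp_rot: [-0.415, 3.113, 0.0]
force: [-4.9, -1.2, 15.1]
finger_gap: 0.002
gripper_force: 8.4
```

The head is on the blade (force up from 1.4 to 8.9, then 15 N). No further: backing off and going back to the gauge.

```bash
python3 -m handwheel '[{"fingers":1,"translation":[0,0,-0.0015],"rotation":[0,0,0]},{"fingers":1,"translation":[0,0,0],"rotation":[0,0,0]}]'
python3 -m handwheel '[{"fingers":1,"translation":[0,0,-0.008],"rotation":[0,0,0]},{"fingers":1,"translation":[0,0,-0.04],"rotation":[0,0,0]},{"fingers":1,"translation":[0,0,-0.05],"rotation":[0,0,0]},{"fingers":0.6,"translation":[0,0,-0.04],"rotation":[0,0,0]},{"fingers":0.6,"translation":[0,0,0],"rotation":[0,0,0]}]'
python3 -c "
from h import *
plan(546.2,39.2,35,15)
c=cv2.cvtColor(r.read_camera('wrist'),cv2.COLOR_RGB2BGR);cv2.imwrite('pics/w6.png',c)"
```

```text
clock: 14.0
position: [570.6, 192.9, 92.5]
tcp_rot: [-0.415, 3.114, 0.0]
force: [-0.5, -0.1, 5.8]
finger_gap: -0.004
gripper_force: 3.0
clock: 14.62
position: [571.6, 193.1, 233.3]
tcp_rot: [-0.415, 3.109, 0.0]
force: [0.2, -0.2, -1.2]
finger_gap: 0.393
gripper_force: 0.0
t 14.62 pos [571.6 193.1 233.3] shift [ 0.0658 -0.1418  0.198 ] turn [-0.02  0.28  0.19] F [ 0.2 -0.2 -1.2] gap 0.393 0.0
```

```bash
python3 -m handwheel '[{"fingers":0.5,"translation":[0.016,-0.035,0],"rotation":[0,0,0]},{"fingers":0.5,"translation":[0.016,-0.035,0],"rotation":[0,0,0]},{"fingers":0.5,"translation":[0.016,-0.035,0],"rotation":[0,0,0]},{"fingers":0.5,"translation":[0.016,-0.037,0],"rotation":[0,0,0]},{"fingers":0.5,"translation":[0,0,0.03],"rotation":[0,0,0]}]' >/dev/null
python3 -m handwheel '[{"fingers":0.5,"translation":[0,0,0.04],"rotation":[0,0,0]},{"fingers":0.5,"translation":[0,0,0.04],"rotation":[0,0,0]},{"fingers":0.5,"translation":[0,0,0],"rotation":[0,0,0]},{"fingers":0.5,"translation":[0,0,0],"rotation":[0,0,0]}]'
python3 -c "
from h import *
plan(545.5,39.2,35,15)
p=r.camera_params('wrist');c=cv2.cvtColor(r.read_camera('wrist'),cv2.COLOR_RGB2HSV).astype(int)
for k in big((c[:,:,0]<16)&(c[:,:,1]>150)&(c[:,:,2]>90))[:2]:
  X=ray(p,k[:,0,:],58)[:,:2].astype(np.float32);print(cv2.contourArea(k),cv2.boundingRect(k),cv2.minAreaRect(X))"
```

```text
clock: 15.8
position: [546.2, 39.1, 121.2]
tcp_rot: [-0.415, 3.114, -0.0]
force: [-0.7, -0.3, -0.1]
finger_gap: 0.503
gripper_force: 0.0
t 15.8 pos [546.2  39.1 121.2] shift [0.0007 0.0003 0.0862] turn [-0.01  0.02  0.2 ] F [-0.7 -0.3 -0.1] gap 0.503 0.0
1321.0 (267, 192, 23, 64) ((544.1980590820312, 37.56440734863281), (40.40888595581055, 13.44278621673584), 15.20596981048584)
```

The grip is where it was left, between the fingers. Descending to 35 mm and gripping.

```bash
python3 -m handwheel '[{"fingers":0.5,"translation":[0,0,0.03],"rotation":[0,0,0]},{"fingers":0.5,"translation":[0,-0.0005,0.03],"rotation":[0,0,0]},{"fingers":0.5,"translation":[0,-0.0005,0.018],"rotation":[0,0,0]},{"fingers":0.5,"translation":[0,0,0.008],"rotation":[0,0,0]},{"fingers":0.5,"translation":[0,0,0],"rotation":[0,0,0]}]'
python3 -m handwheel '[{"fingers":1,"translation":[0,0,0],"rotation":[0,0,0]},{"fingers":1,"translation":[0,0,0],"rotation":[0,0,0]},{"fingers":1,"translation":[0,0,0],"rotation":[0,0,0]},{"fingers":1,"translation":[0,0,0],"rotation":[0,0,0]},{"fingers":1,"translation":[0,0,0],"rotation":[0,0,0]}]' 50
```

```text
clock: 16.48
position: [546.6, 38.1, 34.9]
tcp_rot: [-0.415, 3.113, -0.0]
force: [0.3, 0.4, -0.3]
finger_gap: 0.5
gripper_force: 0.0
clock: 17.1
position: [546.6, 38.2, 35.3]
tcp_rot: [-0.416, 3.112, 0.0]
force: [-1.5, 1.2, 7.8]
finger_gap: 0.152
gripper_force: 49.5
```

```bash
python3 -m handwheel '[{"fingers":1,"translation":[0.002,0,-0.0003],"rotation":[0,0,0]},{"fingers":1,"translation":[0.002,0,0],"rotation":[0,0,0]},{"fingers":1,"translation":[0.002,0,0],"rotation":[0,0,0]},{"fingers":1,"translation":[0.002,0,0],"rotation":[0,0,0]},{"fingers":1,"translation":[0.002,0,0],"rotation":[0,0,0]}]' 50
python3 -m handwheel '[{"fingers":1,"translation":[0.002,0,0],"rotation":[0,0,0]},{"fingers":1,"translation":[0.002,0,0],"rotation":[0,0,0]},{"fingers":1,"translation":[0.002,0,0],"rotation":[0,0,0]},{"fingers":1,"translation":[0.002,0,0],"rotation":[0,0,0]},{"fingers":1,"translation":[0.002,0,0],"rotation":[0,0,0]}]'
python3 -m handwheel '[{"fingers":1,"translation":[0.002,0,0],"rotation":[0,0,0]},{"fingers":1,"translation":[0.002,0,0],"rotation":[0,0,0]},{"fingers":1,"translation":[0.002,0,0],"rotation":[0,0,0]},{"fingers":1,"translation":[0.002,0,0],"rotation":[0,0,0]},{"fingers":1,"translation":[0.002,0,0],"rotation":[0,0,0]}]'
```

```text
clock: 17.73
position: [538.0, 35.6, 35.3]
tcp_rot: [-0.415, 3.111, -0.0]
force: [5.8, 1.5, -2.9]
finger_gap: 0.152
gripper_force: 49.5
clock: 18.35
position: [528.1, 32.9, 35.3]
tcp_rot: [-0.415, 3.111, -0.0]
force: [4.4, 1.4, -2.3]
finger_gap: 0.156
gripper_force: 49.6
clock: 18.98
position: [518.2, 30.2, 35.3]
tcp_rot: [-0.415, 3.112, -0.0]
force: [4.3, 1.5, 1.7]
finger_gap: 0.15
gripper_force: 50.1
```

Drag of 4–6 N is felt. Continuing out.

```bash
python3 -m handwheel '[{"fingers":1,"translation":[0.002,0,0],"rotation":[0,0,0]},{"fingers":1,"translation":[0.002,0,0],"rotation":[0,0,0]},{"fingers":1,"translation":[0.002,0,0],"rotation":[0,0,0]},{"fingers":1,"translation":[0.002,0,0],"rotation":[0,0,0]}]'
python3 -m handwheel '[{"fingers":1,"translation":[0.004,0,0],"rotation":[0,0,0]},{"fingers":1,"translation":[0.006,0,0],"rotation":[0,0,0]},{"fingers":1,"translation":[0.01,0,0],"rotation":[0,0,0]},{"fingers":1,"translation":[0.02,0,-0.002],"rotation":[0,0,0]},{"fingers":1,"translation":[0.02,0,-0.015],"rotation":[0,0,0]}]'
python3 -m handwheel '[{"fingers":1,"translation":[0,0,-0.02],"rotation":[0,0,0]},{"fingers":1,"translation":[0,0,-0.02],"rotation":[0,0,0]},{"fingers":1,"translation":[0,0,0],"rotation":[0,0,10]},{"fingers":1,"translation":[0,0,0],"rotation":[0,0,10]},{"fingers":1,"translation":[0,0,0],"rotation":[0,0,0]}]'
python3 -c "from h import *;plan(454,-284,90,-5)"
```

```text
clock: 19.48
position: [510.3, 28.1, 35.3]
tcp_rot: [-0.415, 3.112, -0.001]
force: [4.4, 0.6, 5.5]
finger_gap: 0.154
gripper_force: 50.8
clock: 20.1
position: [449.4, 12.4, 50.9]
tcp_rot: [0.415, -3.111, -0.001]
force: [-0.3, -0.2, -1.3]
finger_gap: 0.15
gripper_force: 49.8
clock: 20.72
position: [450.7, 12.4, 91.3]
tcp_rot: [-0.13, -3.137, 0.0]
force: [-0.5, -1.5, -1.6]
finger_gap: 0.149
gripper_force: 49.8
t 20.73 pos [450.7  12.4  91.3] shift [-0.0279 -0.2951  0.0013] turn [-0.01 -0.08  0.25] F [-0.5 -1.5 -1.6] gap 0.149 49.8
```

```bash
python3 -m handwheel '[{"fingers":1,"translation":[-0.0055,-0.045,0],"rotation":[0,0,0]},{"fingers":1,"translation":[-0.0055,-0.055,0],"rotation":[0,0,0]},{"fingers":1,"translation":[-0.0055,-0.055,0],"rotation":[0,0,0]},{"fingers":1,"translation":[-0.0055,-0.055,0],"rotation":[0,0,0]},{"fingers":1,"translation":[-0.006,-0.05,0],"rotation":[0,0,0]}]' >/dev/null
python3 -m handwheel '[{"fingers":1,"translation":[0,-0.035,0.02],"rotation":[0,0,0]},{"fingers":1,"translation":[0,0,0.03],"rotation":[0,0,0]},{"fingers":1,"translation":[0,0,0.015],"rotation":[0,0,0]},{"fingers":1,"translation":[0,0,0],"rotation":[0,0,0]}]'
python3 - <<'E'
from h import *
plan(454,-284,18,-5)
a=r.read_camera('scene')[:,:,::-1]
cv2.imwrite('pics/s7.png',cv2.resize(a[140:310,180:360],(700,600),interpolation=3))
E
```

```text
clock: 21.85
position: [453.7, -283.2, 25.6]
tcp_rot: [-0.126, -3.137, -0.003]
force: [0.1, -0.1, -0.5]
finger_gap: 0.151
gripper_force: 49.8
t 21.85 pos [ 453.7 -283.2   25.6] shift [-0.0004 -0.0007  0.0076] turn [ 0.09 -0.14  0.38] F [ 0.1 -0.1 -0.5] gap 0.151 49.8
```

View pics/s7.png

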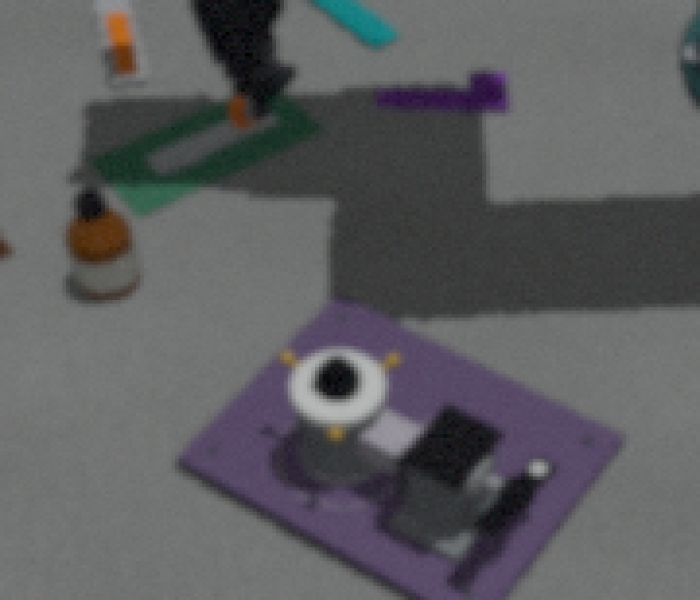

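The gauge is over the mat, its blade from (150,160) to (240,115) along the middle. Lowering, letting go and retreating.

```bash
python3 -m handwheel '[{"fingers":1,"translation":[0,0,0.003],"rotation":[0,0,0]},{"fingers":1,"translation":[0,0,0.002],"rotation":[0,0,0]},{"fingers":1,"translation":[0,0,0.0015],"rotation":[0,0,0]},{"fingers":1,"translation":[0,0,0.001],"rotation":[0,0,0]},{"fingers":1,"translation":[0,0,0],"rotation":[0,0,0]}]'
python3 -m handwheel '[{"fingers":0.6,"translation":[0,0,0],"rotation":[0,0,0]},{"fingers":0.5,"translation":[0,0,0],"rotation":[0,0,0]},{"fingers":0.5,"translation":[0,0,0],"rotation":[0,0,0]},{"fingers":0.5,"translation":[0,0,-0.01],"rotation":[0,0,0]},{"fingers":0.5,"translation":[0,0,-0.03],"rotation":[0,0,0]}]'
python3 -m handwheel '[{"fingers":0.5,"translation":[0,0,-0.05],"rotation":[0,0,0]},{"fingers":0.5,"translation":[0,0,-0.05],"rotation":[0,0,0]},{"fingers":0.5,"translation":[0,0,-0.02],"rotation":[0,0,0]},{"fingers":0.5,"translation":[0,0,0],"rotation":[0,0,0]},{"fingers":0.5,"translation":[0,0,0],"rotation":[0,0,0]}]'
python3 -c "
from h import *
cv2.imwrite('pics/w8.png',r.read_camera('wrist')[:,:,::-1]);plan(454,-284,150,-5)"
```

```text
clock: 22.52
position: [454.7, -283.9, 19.1]
tcp_rot: [-0.132, -3.139, -0.0]
force: [0.5, 0.2, -0.6]
finger_gap: 0.15
gripper_force: 49.8
clock: 23.15
position: [454.2, -283.4, 59.2]
tcp_rot: [-0.132, -3.137, -0.002]
force: [0.5, -0.1, -0.7]
finger_gap: 0.502
gripper_force: 0.0
clock: 23.78
position: [454.4, -283.7, 178.5]
tcp_rot: [-0.132, -3.138, -0.001]
force: [0.0, -0.8, -1.0]
finger_gap: 0.501
gripper_force: 0.0
t 23.82 pos [ 454.3 -283.6  178.3] shift [ 0.0003 -0.0005  0.0283] turn [ 0.05 -0.07  0.19] F [0.  0.2 0. ] gap 0.5 0.0
```

View pics/w8.png

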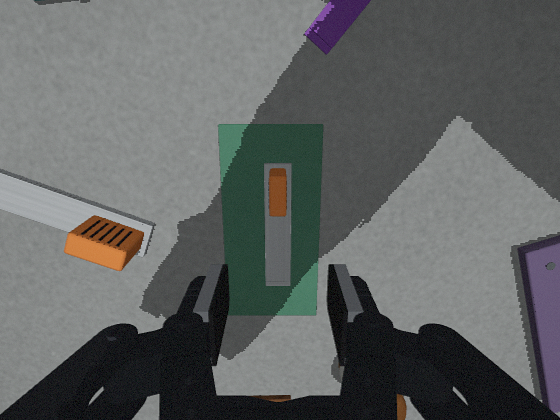

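The gauge lies flat in the middle of the mat (grip (278,192), tip (278,285)) and is let go. Handing in.

```bash
python3 -c "
from rig import r
print(r.job_done())"
```

```text
the job is handed in; nothing more can be done
None
```

The job is handed in at about 24 s: the head was nipped on the blade by the knob (wing press peaked at 15 N, above the 3–6 N advised), the gauge drew out with 4–6 N of drag and lies flat on its mat, but I did not measure the final gap and no verdict came back.

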